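Release the transport lock of the plate stage and slide the carriage open

TASK

Release the plate stage from its transport lock: pull the spring-loaded captive screw up by its T-handle until its hidden thread catches, then drive it counter-clockwise (seen from above) all the way up so that it stays parked when you let go. Then push the carriage along its rails to the far end stop, with the microplate still sitting flat in its nest and the things around left where they are.

Things in the scene. Friction and masses are not known exactly. Their poses are not given: they have to be found in the camera images.
- plate_stage: Aluminium stage bed fixed on the bench, 180 (x) x 250 (y) x 10 mm, two steel rails along its y. Origin: centre of its underside, on the bench; z up. The carriage runs along its +y. A grey bracket at its +x edge carries a grey round boss in which the captive screw stands upright.
- handle (a point): Centre of the black T-handle on the captive screw: bar 70 mm long (own x), 14 thick (own y, grip across it), 22 high, z up; its ends are alike. Screw down: this point is 100 mm above the bench, the bar's underside 5 mm above the boss (a collar of 10 mm radius fills the gap at the middle). It rises and turns with the screw.
- lock_lift (a joint): Height of the captive screw, m: 0 down. Spring pulls it down, 7.5 N at 0 to 13.5 N at 0.024. Pulled up it is stopped at about 0.006, but at a thread start it comes up to about 0.0185. From there (0.016 to 0.0185) turning counter-clockwise from above by 95 to 145 degrees drives it up 5.3 mm per radian to 0.024, the top.
- push_face (a point): Centre of the outer (stage -y) face of the carriage's upright push flange, 102 mm wide (x), 8 mm thick, reaching from 18 to 60 mm above the bench; this point is 42 mm above the bench. The point's axes are the stage's. Push it towards stage +y; about 90 mm are free in front of it before the beige instrument on its right.
- carriage (a joint): Travel of the carriage along stage +y in m: 0 as locked, 0.07 at the far end stop. About 2 N of friction; it stays where it is left.
- nest (a point): Centre of the floor of the carriage's nest, 26 mm above the bench; low rims of 7 mm hold the plate with 2 to 3 mm play.
- microplate: Microplate 86 x 128 x 14 mm lying loose in the nest, long side along stage y. Origin: centre of its underside.
- tip_box: Box of pipette tips with lid, 71 x 125 x 68 mm, a bystander. Origin: centre of its underside.
- media_bottle: White bottle, 54 mm diameter, 103 mm high, a bystander. Origin: centre of its underside.
- boss_top (a point): Centre of the top of the round grey boss, 54 mm diameter, 84 mm above the bench; the screw axis is the vertical through it. It hides a thread with two starts 180 degrees apart, each about 45 degrees wide, at angles that cannot be seen and differ each time. Below the thread the screw turns freely and falls back when let go.
- pin_tip (a point): Lower end of the screw's plain pin (10 mm diameter), in a hole of the carriage's side tongue. It is clear of the carriage once lock_lift is above 0.021. In the thread the screw has 2.5 mm of vertical play; thread friction holds it when let go. Clockwise it is blocked at the thread start; at the top it meets a turning stop.

How it is judged:
By the outcome, as a careful person would: the job done as asked, in the order asked, and still so for the second after the job is handed in, with the robot touching nothing.
It also fails if it takes over 72 s, if anything falls off the work surface, if the arm or the gripper's body presses on something with over 40 N, if the wrist force passes 120 N, or if a joint passes its speed limit or range.

ROBOT

A 7-joint arm with a two-finger parallel gripper is mounted at the origin on a cart in front of the work surface, level with it; the furniture and walls round the work are solid. World frame = base frame: x ahead of the robot, y to its left, z up, the work surface at z = 0. Lengths are in m, angles in rad, forces in N, time in s.
With the tool pointing down it reaches from about 0.4 to 0.875 m from the base axis. Payload 19.3 kg.
Tool frame: the origin (TCP) lies midway between the tips of the shut fingers; the grasp point (between the pads) lies 19 mm behind it; z points along the fingers, y is the line along which they close (so a half turn about z gives the same grasp; the last joint's range is limited). The gripper opens to 85 mm and grips with 20 to 120 N. Pads are 22 mm wide; open, the fingers measure 114 mm over their backs; the gripper's body (76 mm by 85 mm) begins 54 mm behind the grasp point. The pads swing forward as they close: fully open they stand 13 mm farther back than shut.
Start: joints at [-0.07, 0.521, -0.036, 1.599, 0.021, 1.021, -0.113], TCP at [0.625, -0, 0.231] pointing down, gripper open.
Joint ranges: [-2.91, 2.91], [-0.3, 2.13], [-1.5, 1.42], [0.17, 2.43], [-1.26, 4.41], [0.16, 1.93], [-2.52, 2.52]. Speed limits (rad/s): [1.89, 1.89, 2.39, 2.39, 3.01, 3.01, 3.01].

INTERFACE

Orientations are given as a unit quaternion [x, y, z, w].
In Python, from station import observe, capture, camera_params, finish_job gives the robot as it stands.
- The arm moves only by the tool move_arm, never from a script. Its argument "commands" is a list of rows, each a list of 3 entries, a list of its own where there are three numbers: the opening, from -1 (shut) to 1 (fully open), then the shift along the tool's x, y, z in mm, then the turn about the tool's z in rad. In form: [[gripper, [tx, ty, tz], roll], ...]. A call has 1 to 5 rows; each row shifts and turns the commanded pose from where the row before left it, along the tool's axes as they then stand; what a row does not reach is not made up. A row lasts 1/8 s, in which the tool goes at most 62.5 mm and 10.7 degrees, less where a joint would pass 70% of its speed; a pose out of reach is approached as far as the arm can. A call with a gripper value outside its range is refused whole. The fingers move at their own pace and stop on an object; the grip force is fixed at half the most. Time passes only in rows, so rows that do not move let the fingers close. It gives the time, the measured TCP pose, the force, the opening and the grip force at its end, in the units of the state.
- observe(): the state, without advancing time (a new reading comes with each control period).
- capture(name): name is "scene" or "side" or "wrist"; returns the picture (480x640x3 uint8, red, green, blue); there is no depth.
- camera_params(name): a dict with "mtx" (3x3 intrinsics, pixels), "rvec" (rotation vector, rad) and "tvec" (3), from world to camera coordinates, as OpenCV has them. Camera axes: x right, y down, z forward; pixel columns grow to the right and rows downward; lengths in m; the calibration is good to about 2 mm. The wrist camera is an equidistant fisheye: a pixel r from the principal point sees the ray r / f radians off the axis. A picture is of the moment at which its call begins: read the wrist's pose just before it. camera_params takes no time and is no camera call; for the wrist camera it gives the pose at the moment of the call.
- finish_job(): hands the job in; it is judged then, once.
The state is a dict: "t": time; "joints": joint angles; "joint_vel": joint speeds; "joint_torque": joint torques, N m; "ee_pos": TCP position; "tcp_rot": TCP orientation; "ft_force": force on the tool from outside, world axes, zero at the start; "moment": the same for the moment, N m; "width": finger opening in m; "gripper_force": force on a finger pad.
Only numpy, scipy, OpenCV 4.12 (cv2) and the standard library are available. Lean on these libraries where they do the work, as an engineer would, in place of code of your own. Each camera call takes 0.05 s, during which the arm holds its last target. There are 200 camera calls.

## Working session

There is one attempt and no reset: what is moved stays moved. The work goes in short steps, Python scripts to look and compute and a tool call to move; the robot and the scene stay as the last step left them, time stands still between calls to the robot, and variables do not carry over. Pictures are saved under pics/ and viewed, at most 10 in all, crops included, and the job is handed in when it is done.

Besides the shell and the picture viewer there is one more tool, called as name(argument=value, ...), one argument or row to a line, values as JSON. move_arm: Moves the arm, as the interface text tells. Its arguments: {"type":"object","properties":{"commands":{"type":"array"}},"required":["commands"]}

```bash
mkdir -p pics
python3 - <<'E'
from station import *
import cv2
s=observe();print(s)
for n in("scene","side","wrist"):
    p=camera_params(n);print(n,p)
    cv2.imwrite(f"pics/{n}0.png",capture(n)[:,:,::-1])
E
```

```text
{'t': 0.0, 'joints': array([-0.07019889,  0.5220448 , -0.03632459,  1.60000292,  0.02114494,
        1.02109694, -0.11279618]), 'joint_vel': array([ 6.33223636e-04,  1.82561532e-04,  1.81624593e-05, -1.29239188e-03,
        2.86808763e-04,  5.74506287e-04, -9.05391649e-05]), 'joint_torque': array([-4.24098413e-03, -9.27110124e+01,  1.97758444e+00, -3.69928443e+01,
        1.76317629e-02,  8.19846697e-03, -6.58496788e-05]), 'ee_pos': array([ 6.24658562e-01, -2.42432396e-05,  2.30708385e-01]), 'tcp_rot': array([ 7.07120304e-01,  7.07093016e-01, -4.26837335e-04, -3.99922191e-04]), 'ft_force': array([ 0.43463198,  0.52339999, -0.36069423]), 'moment': array([ 0.00222071, -0.04389798, -0.04814365]), 'gripper_force': 0.0, 'width': 0.0855354532008769}
scene {'mtx': array([[498.3169941 ,   0.        , 316.82706723],
       [  0.        , 498.3169941 , 235.80042032],
       [  0.        ,   0.        ,   1.        ]]), 'rvec': array([ 1.08106731, -2.28798915,  1.08519724]), 'tvec': array([0.61778715, 0.18772878, 0.74526449])}
side {'mtx': array([[503.05787687,   0.        , 312.2598267 ],
       [  0.        , 503.05787687, 247.35503862],
       [  0.        ,   0.        ,   1.        ]]), 'rvec': array([ 2.1587016 , -0.15062825,  0.06317599]), 'tvec': array([-0.48519585,  0.32967183,  0.57685987])}
wrist {'mtx': array([[371.64829954,   0.        , 318.59172086],
       [  0.        , 371.64829954, 240.27139525],
       [  0.        ,   0.        ,   1.        ]]), 'rvec': array([-2.86985367e+00, -1.74224687e-03,  1.80484630e-03]), 'tvec': array([-0.62458988, -0.035783  ,  0.37868859])}
```

View pics/scene0.png

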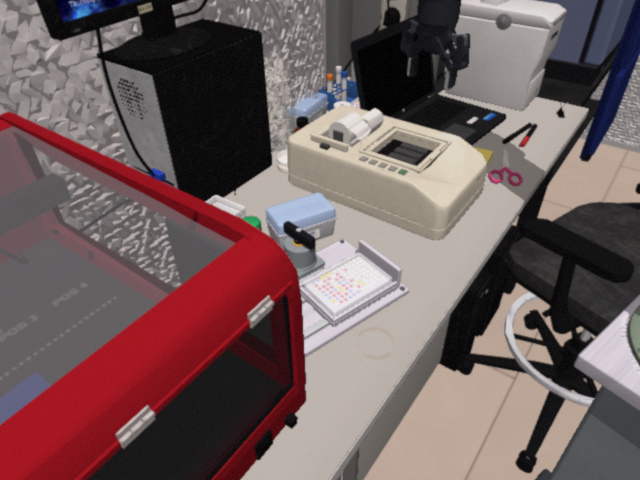

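View pics/wrist0.png

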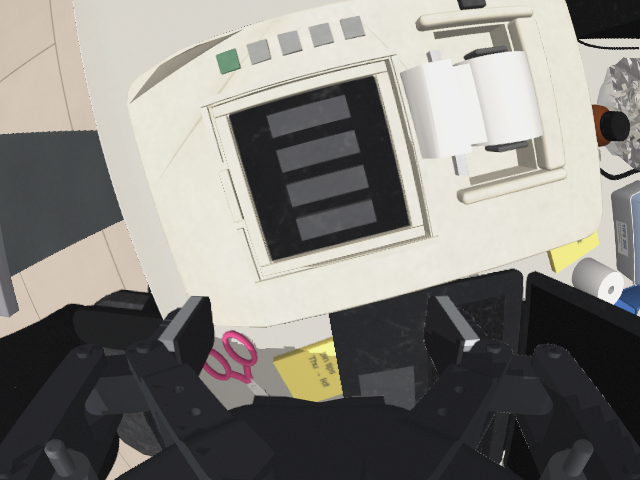

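View pics/side0.png

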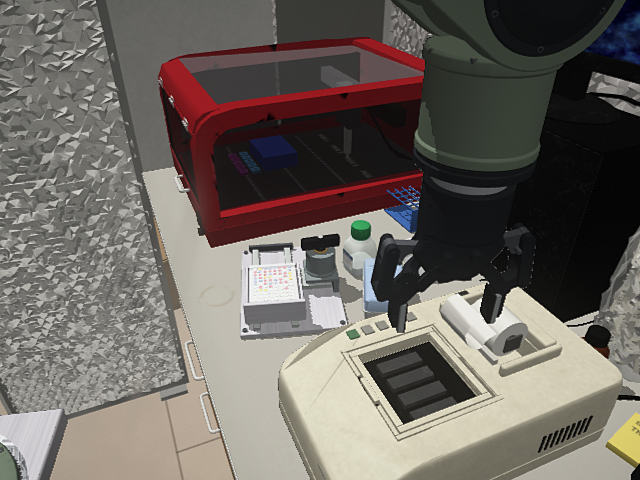

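The scene view has the stage at about (350,290), with the push flange at (380,262) facing the beige instrument. The T-handle is at (300,235) there and at (321,242) in the side view. The tip box is at (300,215) and the bottle at (252,222). I'll triangulate and look closer.

```bash
cat > h.py <<'E'
import numpy as np,cv2
from station import *
def ray(n,uv,p=None):
    p=p or camera_params(n);K=p["mtx"];R=cv2.Rodrigues(p["rvec"])[0];t=np.ravel(p["tvec"])
    a=(np.array(uv,float)-K[:2,2])/[K[0,0],K[1,1]]
    if n=="wrist":
        r=np.hypot(*a);d=np.r_[a/max(r,1e-9)*np.sin(r),np.cos(r)]
    else: d=np.r_[a,1]
    return -R.T@t,R.T@d/np.linalg.norm(d)
def plane(n,uv,z,p=None):
    o,d=ray(n,uv,p);return o+d*(z-o[2])/d[2]
def proj(n,X,p=None):
    p=p or camera_params(n);R=cv2.Rodrigues(p["rvec"])[0];c=R@np.array(X,float)+np.ravel(p["tvec"]);K=p["mtx"]
    if n=="wrist":
        r=np.hypot(c[0],c[1]);th=np.arctan2(r,c[2]);q=c[:2]/max(r,1e-9)*th
    else:q=c[:2]/c[2]
    return q*[K[0,0],K[1,1]]+K[:2,2]
def tri(a,b):
    A=np.zeros((3,3));v=np.zeros(3)
    for n,uv in(a,b):
        o,d=ray(n,uv);M=np.eye(3)-np.outer(d,d);A+=M;v+=M@o
    return np.linalg.solve(A,v)
E
python3 - <<'E'
from h import *
print("tri",tri(("scene",(300,235)),("side",(321,242))))
for n,uv in(("scene",(300,235)),("side",(321,242)),("scene",(286,226)),("scene",(314,243)),("side",(302,242)),("side",(339,240))):print(n,plane(n,uv,.1))
a=cv2.imread("pics/scene0.png")[180:360,220:420];b=cv2.imread("pics/side0.png")[215:350,220:420]
cv2.imwrite("pics/c.png",np.hstack([cv2.resize(a,(400,360),interpolation=2),cv2.resize(b,(400,270),interpolation=2)[:270].copy() if 0 else cv2.copyMakeBorder(cv2.resize(b,(400,270),interpolation=2),0,90,0,0,0)]))
E
```

```text
tri [0.5563966  0.38006549 0.0986148 ]
scene [0.55354081 0.3812384  0.1       ]
side [0.55704749 0.37920571 0.1       ]
scene [0.58878591 0.38460206 0.1       ]
scene [0.5219095  0.37641643 0.1       ]
side [0.52377358 0.38428382 0.1       ]
side [0.58965783 0.38077817 0.1       ]
```

View pics/c.png

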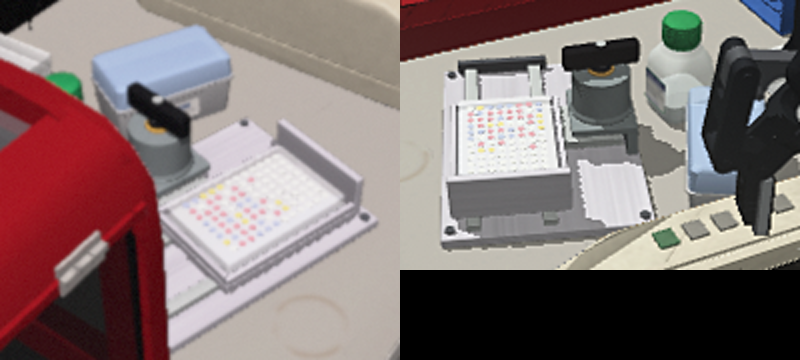

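The triangulated handle height is 98.6 mm against 100 expected, at about (0.555, 0.380), with its bar along world x. Next I'll check the clearances to the neighbours and the stage yaw.

Run:
```python
from h import *
S=lambda u,v,z:print((u,v),z,plane("side",(u,v),z).round(3))
print("red front bottom");S(210,243,0);S(420,203,0)
print("red top front");S(212,130,.3)
# crop coords -> side px: u=220+(x-400)/2, v=215+y/2
c=lambda x,y:(220+(x-400)/2,215+y/2)
print("bottle cap");S(*c(682,22),.103);print("tipbox near top corner");S(*c(690,88),.068)
print("flange top L,R");S(*c(448,180),.06);S(*c(571,180),.06)
print("bed corners");S(*c(442,247),.01);S(*c(657,232),.01);S(*c(443,72),.01)
d=lambda x,y:(220+x/2,180+y/2)
P=lambda x,y,z:print(plane("scene",d(x,y),z).round(3))
print("scene: flange ends top, bottle cap, tipbox top corners");P(278,124,.06);P(361,186,.06);P(66,78,.103);P(92,85,.068);P(232,70,.068)
P(118,112,.04)
print("boss");P(163,130,.084);S(*c(600,78),.084)
```

```text
red front bottom
(210, 243) 0 [0.344 0.561 0.   ]
(420, 203) 0 [0.839 0.662 0.   ]
red top front
(212, 130) 0.3 [0.389 0.425 0.3  ]
bottle cap
(361.0, 226.0) 0.103 [0.637 0.417 0.103]
tipbox near top corner
(365.0, 259.0) 0.068 [0.634 0.361 0.068]
flange top L,R
(244.0, 305.0) 0.06 [0.416 0.275 0.06 ]
(305.5, 305.0) 0.06 [0.514 0.26  0.06 ]
bed corners
(241.0, 338.5) 0.01 [0.406 0.251 0.01 ]
(348.5, 331.0) 0.01 [0.583 0.243 0.01 ]
(241.5, 251.0) 0.01 [0.411 0.506 0.01 ]
scene: flange ends top, bottle cap, tipbox top corners
[0.511 0.284 0.06 ]
[0.408 0.286 0.06 ]
[0.639 0.419 0.103]
[0.656 0.383 0.068]
[0.59  0.27  0.068]
[0.637 0.369 0.04 ]
boss
[0.547 0.384 0.084]
(320.0, 254.0) 0.084 [0.553 0.365 0.084]
```

move_arm(
  commands=[
    [1,[50,-14,0],0],
    [1,[50,-14,0],0],
    [1,[50,-14,0],0],
    [1,[50,-14,0],0],
    [1,[50,-14,0],0],
  ],
)

```text
t: 0.78
ee_pos: [0.5543, 0.2515, 0.2312]
tcp_rot: [0.707, 0.707, -0.0, -0.0]
ft_force: [0.0, -0.5, -0.2]
width: 0.0858
gripper_force: 0.0
```

move_arm(
  commands=[
    [0.3,[50,0,0],0.17],
    [0.3,[0,0,0],0.17],
    [0.3,[0,0,0],0.17],
    [0.3,[0,0,0],0.17],
    [0.3,[0,0,0],0.17],
  ],
)

```text
t: 1.4
ee_pos: [0.5549, 0.3, 0.231]
tcp_rot: [0.937, 0.35, -0.0, 0.0]
ft_force: [-0.2, 0.3, -0.4]
width: 0.0554
gripper_force: 0.0
```

Run:
```python
from h import *
s=observe();print(s["t"],s["joints"].round(3),s["ee_pos"],s["tcp_rot"].round(4),s["width"])
p=camera_params("wrist");im=capture("wrist")[:,:,::-1].copy();np.save("w1.npy",dict(p),allow_pickle=True)
print("cam",ray("wrist",(318,240),p)[0], proj("wrist",(.555,.38,.1),p))
cv2.imwrite("pics/w1.png",im)
```

```text
1.4 [-0.671  0.535  0.123  1.589 -0.073  1.022 -1.383] [0.55486324 0.29995276 0.23104484] [ 9.367e-01  3.501e-01 -2.000e-04  1.000e-04] 0.0553757783184873
cam [0.60642392 0.34442719 0.37374466] [237.2893012  161.19585462]
```

View pics/w1.png

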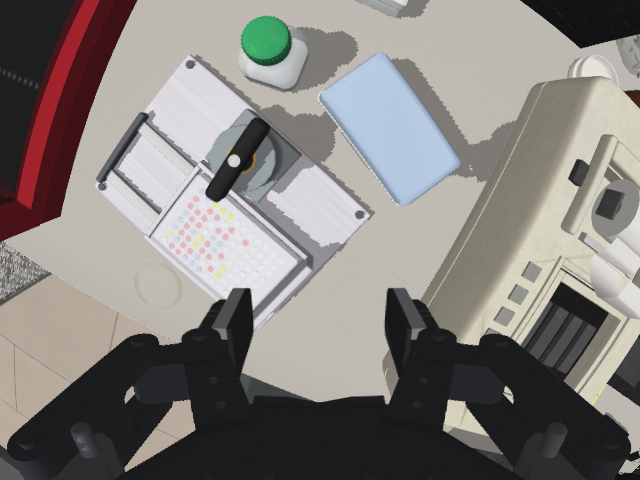

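The wrist view shows the black bar running from about (262,122) to (214,197). Bottle, tip box and flange are clear of it. I'll refine the bar from a dark mask at its top height.

Run:
```python
from h import *
p=np.load("w1.npy",allow_pickle=True).item();im=cv2.imread("pics/w1.png")
m=(im.max(2)<50).astype(np.uint8);r=np.zeros_like(m);r[105:210,195:285]=m[105:210,195:285]
n,l,st,ce=cv2.connectedComponentsWithStats(r);i=1+st[1:,4].argmax();print(st[i],ce[i])
pts=np.argwhere(l==i)[:,::-1]
W=np.array([plane("wrist",q,.111,p)[:2] for q in pts],np.float32)
rc=cv2.minAreaRect(W);print(rc); b=cv2.boxPoints(rc);print(b)
print("white",plane("wrist",(235,160),.112,p))
for q in((307,263),(255,327)):print("flange top",plane("wrist",q,.06,p))
for q in((190,60),(101,187),(361,215)):print("bed hole",plane("wrist",q,.01,p))
for q in((560,85),(390,350)):print("beige",plane("wrist",q,.1,p))
```

```text
[ 206  118   65   83 1718] [238.3346915  158.72118743]
((0.5575395226478577, 0.3781028985977173), (0.06833343207836151, 0.017845556139945984), 5.241170406341553)
[[0.52270055 0.3838673 ]
 [0.52433074 0.36609635]
 [0.5923785  0.3723385 ]
 [0.5907483  0.39010945]]
white [0.55685385 0.3802886  0.112     ]
flange top [0.51750581 0.28092989 0.06      ]
flange top [0.4341649  0.27616656 0.06      ]
bed hole [0.5865071  0.49812912 0.01      ]
bed hole [0.41737429 0.50024033 0.01      ]
bed hole [0.57743508 0.26300312 0.01      ]
beige [0.78411682 0.23022382 0.1       ]
beige [0.51455439 0.18194429 0.1       ]
```

move_arm(
  commands=[
    [0.3,[0,0,0],0.17],
    [0.3,[0,0,0],0.17],
    [0.3,[0,0,0],0.17],
    [0.3,[0,0,0],0.135],
    [0.3,[7,-50,0],0],
  ],
)

```text
t: 2.08
ee_pos: [0.5594, 0.3476, 0.2319]
tcp_rot: [0.999, 0.036, 0.0, 0.001]
ft_force: [1.3, 0.8, 0.6]
width: 0.0554
gripper_force: 0.0
```

move_arm(
  commands=[
    [0.2,[0,-29,0],0],
    [0.2,[0,0,40],0],
    [0.2,[0,0,30],0],
    [0.2,[0,0,20],0],
    [0.2,[0,0,0],0],
  ],
)

```text
t: 2.7
ee_pos: [0.5556, 0.3789, 0.1402]
tcp_rot: [0.999, 0.038, -0.001, 0.001]
ft_force: [0.8, -0.4, 0.1]
width: 0.0513
gripper_force: 0.0
```

Run:
```python
from h import *
s=observe();print(s["t"],s["joints"].round(3),s["ee_pos"],s["tcp_rot"].round(4),s["width"])
p=camera_params("wrist");im=capture("wrist")[:,:,::-1].copy()
print(proj("wrist",(.5565,.3795,.111),p),proj("wrist",s["ee_pos"],p))
cv2.imwrite("pics/w2.png",im)
```

```text
2.7 [-0.84   0.711  0.247  1.549 -0.204  0.908 -2.018] [0.55556055 0.37887451 0.14019264] [ 9.993e-01  3.840e-02 -9.000e-04  6.000e-04] 0.051348945610159714
[317.0647072  277.45799197] [318.17137913 304.69235543]
```

View pics/w2.png

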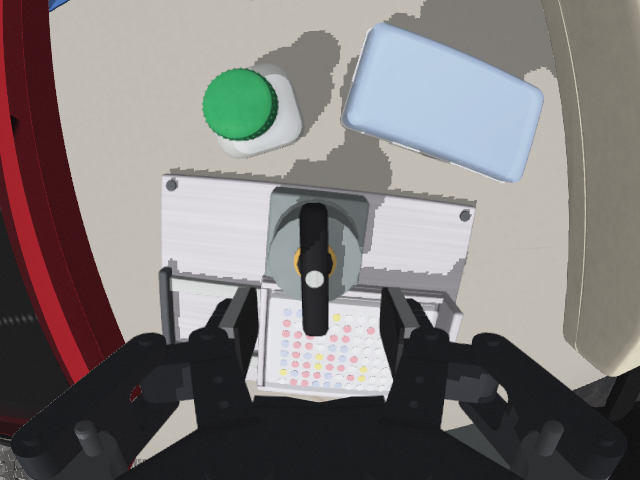

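The white screw head is at (315,279), against (317,277) predicted, so alignment is within 1 mm. I'll go down and grip.

move_arm(
  commands=[
    [0.2,[0,-1,25],0],
    [0.2,[0,0,24.5],0],
    [-1,[0,0,0],0],
    [-1,[0,0,0],0],
    [-1,[0,0,0],0],
  ],
)

```text
t: 3.38
ee_pos: [0.5567, 0.381, 0.0937]
tcp_rot: [0.999, 0.038, 0.001, -0.001]
ft_force: [0.1, 0.5, 9.2]
width: 0.0123
gripper_force: 60.8
```

move_arm(
  commands=[
    [-1,[0,0,0],0],
    [-1,[0,0,0],0],
  ],
)

```text
t: 3.62
ee_pos: [0.5567, 0.381, 0.0937]
tcp_rot: [0.999, 0.038, 0.001, -0.001]
ft_force: [-0.7, -0.1, 8.3]
width: 0.0123
gripper_force: 60.8
```

move_arm(
  commands=[
    [-1,[0,0,-2],0],
    [-1,[0,0,-2],0],
    [-1,[0,0,0],0],
  ],
)

```text
t: 4.0
ee_pos: [0.5561, 0.3806, 0.0959]
tcp_rot: [0.999, 0.038, 0.0, -0.0]
ft_force: [4.1, 4.0, -8.5]
width: 0.0124
gripper_force: 58.4
```

move_arm(
  commands=[
    [-1,[0,0,-2],0],
    [-1,[0,0,0],0],
  ],
)

```text
t: 4.25
ee_pos: [0.5561, 0.3805, 0.0978]
tcp_rot: [0.999, 0.038, 0.0, -0.0]
ft_force: [4.4, 3.4, -9.4]
width: 0.0126
gripper_force: 58.5
```

move_arm(
  commands=[
    [-1,[0,0,-2],0],
    [-1,[0,0,0],0],
  ],
)

```text
t: 4.5
ee_pos: [0.556, 0.3805, 0.0997]
tcp_rot: [0.999, 0.038, 0.0, -0.0]
ft_force: [3.6, 3.5, -10.3]
width: 0.0122
gripper_force: 58.5
```

move_arm(
  commands=[
    [-1,[0,0,-2],0],
    [-1,[0,0,0],0],
  ],
)

```text
t: 4.75
ee_pos: [0.5558, 0.3804, 0.1007]
tcp_rot: [0.999, 0.038, -0.0, 0.0]
ft_force: [8.2, 6.5, -23.3]
width: 0.0124
gripper_force: 60.1
```

move_arm(
  commands=[
    [-1,[0,0,0],-0.15],
    [-1,[0,0,0],-0.15],
  ],
)

```text
t: 5.0
ee_pos: [0.5558, 0.3805, 0.101]
tcp_rot: [0.982, 0.189, -0.0, 0.0]
ft_force: [4.3, 6.0, -19.8]
width: 0.0129
gripper_force: 60.6
```

move_arm(
  commands=[
    [-1,[0,0,0],-0.15],
    [-1,[0,0,0],-0.15],
  ],
)

```text
t: 5.25
ee_pos: [0.555, 0.3798, 0.1007]
tcp_rot: [0.943, 0.334, -0.001, 0.0]
ft_force: [0.8, 1.6, -8.9]
width: 0.0123
gripper_force: 58.5
```

move_arm(
  commands=[
    [-1,[0,0,0],-0.15],
    [-1,[0,0,0],-0.15],
  ],
)

```text
t: 5.5
ee_pos: [0.5554, 0.3797, 0.1013]
tcp_rot: [0.882, 0.471, -0.001, 0.0]
ft_force: [0.5, 0.5, -8.7]
width: 0.0116
gripper_force: 58.5
```

move_arm(
  commands=[
    [-1,[0,0,-3],0],
    [-1,[0,0,0],0],
  ],
)

```text
t: 5.75
ee_pos: [0.5557, 0.3799, 0.1047]
tcp_rot: [0.884, 0.467, -0.0, 0.0]
ft_force: [-1.3, 0.1, -10.3]
width: 0.0119
gripper_force: 58.5
```

Past 6 mm with spring force only, so this is a thread start. I'll pull on to its stop.

move_arm(
  commands=[
    [-1,[0,0,-3],0],
    [-1,[0,0,-3],0],
    [-1,[0,0,0],0],
  ],
)

```text
t: 6.12
ee_pos: [0.5558, 0.3801, 0.1109]
tcp_rot: [0.883, 0.469, -0.0, 0.0]
ft_force: [-2.2, -1.0, -11.6]
width: 0.0121
gripper_force: 58.5
```

move_arm(
  commands=[
    [-1,[0,0,-2],0],
    [-1,[0,0,0],0],
  ],
)

```text
t: 6.38
ee_pos: [0.5558, 0.3802, 0.1128]
tcp_rot: [0.883, 0.469, -0.0, 0.0]
ft_force: [-1.7, -0.3, -12.2]
width: 0.0121
gripper_force: 58.5
```

move_arm(
  commands=[
    [-1,[0,0,-0.5],0],
    [-1,[0,0,0],-0.15],
    [-1,[0,0,0],-0.15],
  ],
)

```text
t: 6.75
ee_pos: [0.556, 0.3802, 0.1133]
tcp_rot: [0.802, 0.597, -0.0, 0.0]
ft_force: [-1.5, -1.6, -12.6]
width: 0.0126
gripper_force: 58.5
```

move_arm(
  commands=[
    [-1,[0,0,-0.3],-0.15],
    [-1,[0,0,-0.3],-0.15],
  ],
)

```text
t: 7.0
ee_pos: [0.5562, 0.3801, 0.1139]
tcp_rot: [0.704, 0.71, 0.0, 0.0]
ft_force: [-1.3, -0.5, -7.1]
width: 0.0123
gripper_force: 59.3
```

move_arm(
  commands=[
    [-1,[0,0,-0.8],-0.15],
    [-1,[0,0,-0.8],-0.15],
  ],
)

```text
t: 7.25
ee_pos: [0.5565, 0.3802, 0.1159]
tcp_rot: [0.59, 0.808, 0.0, 0.0]
ft_force: [-0.7, -0.6, -10.5]
width: 0.0123
gripper_force: 58.7
```

move_arm(
  commands=[
    [-1,[0,0,-0.8],-0.15],
    [-1,[0,0,-0.8],-0.15],
  ],
)

```text
t: 7.5
ee_pos: [0.5567, 0.3803, 0.1176]
tcp_rot: [0.462, 0.887, 0.001, 0.0]
ft_force: [0.1, -0.2, -9.8]
width: 0.0119
gripper_force: 58.8
```

move_arm(
  commands=[
    [-1,[0,0,-0.8],-0.15],
    [-1,[0,0,-0.8],-0.15],
  ],
)

```text
t: 7.75
ee_pos: [0.5568, 0.3804, 0.1191]
tcp_rot: [0.325, 0.946, 0.001, 0.001]
ft_force: [1.2, 1.4, -10.1]
width: 0.0125
gripper_force: 58.8
```

move_arm(
  commands=[
    [-1,[0,0,-0.8],-0.15],
    [-1,[0,0,-0.4],-0.15],
  ],
)

```text
t: 8.0
ee_pos: [0.5569, 0.3806, 0.1205]
tcp_rot: [0.18, 0.984, 0.001, 0.001]
ft_force: [0.8, 2.3, -10.4]
width: 0.0122
gripper_force: 58.8
```

```bash
python3 -c "
from station import *
s=observe();print(s['t'],s['joints'].round(2),s['moment'],s['ft_force'],s['ee_pos'])"
```

```text
8.0 [-0.4   0.76 -0.46  1.53  0.39  0.94  0.22] [ 0.50726654 -0.44900539 -0.07987189] [  0.84677141   2.31129574 -10.39944844] [0.5568886  0.38058011 0.12048339]
```

move_arm(
  commands=[
    [-1,[0,0,-0.3],-0.15],
    [-1,[0,0,-0.3],-0.1],
  ],
)

```text
t: 8.25
ee_pos: [0.5571, 0.381, 0.1216]
tcp_rot: [0.056, 0.998, 0.001, 0.001]
ft_force: [0.2, 2.6, -1.3]
width: 0.0122
gripper_force: 59.8
```

```bash
python3 -c "
from station import *
s=observe();print(s['t'],s['joints'].round(2),s['moment'],s['ft_force'],s['ee_pos'],s['tcp_rot'])"
```

```text
8.25 [-0.37  0.77 -0.52  1.53  0.44  0.96  0.44] [ 0.66498203 -0.07646314 -0.1489614 ] [ 0.1533569   2.59377702 -1.2876486 ] [0.55708411 0.38095955 0.12158507] [0.05631899 0.99841161 0.00112258 0.00108368]
```

move_arm(
  commands=[
    [-1,[0,0,-0.5],-0.12],
    [-1,[0,0,-0.3],-0.1],
    [-1,[0,0,0],0],
  ],
)

```text
t: 8.62
ee_pos: [0.5569, 0.3812, 0.1225]
tcp_rot: [-0.052, 0.999, 0.001, 0.001]
ft_force: [0.8, 4.0, 0.8]
width: 0.0121
gripper_force: 60.2
```

```bash
python3 -c "
from station import *
s=observe();print(s['t'],s['joints'].round(2),s['moment'],s['ft_force'],s['ee_pos'],s['tcp_rot'])"
```

```text
8.625 [-0.34  0.78 -0.58  1.53  0.48  0.98  0.62] [ 1.02926309 -0.42438159  0.0961313 ] [0.84493734 3.95358191 0.82970058] [0.55691271 0.38122869 0.12245046] [-0.05153525  0.9986698   0.00122813  0.00111378]
```

move_arm(
  commands=[
    [-1,[0,0,0],-0.12],
    [-1,[0,0,0],0],
  ],
)

```text
t: 8.88
ee_pos: [0.5568, 0.381, 0.1224]
tcp_rot: [-0.11, 0.994, 0.001, 0.001]
ft_force: [1.2, 4.3, 4.6]
width: 0.012
gripper_force: 60.8
```

```bash
python3 -c "
from station import *
s=observe();print(s['t'],s['joints'].round(2),s['moment'],s['ft_force'],s['ee_pos'],s['tcp_rot'])"
```

```text
8.875 [-0.32  0.78 -0.6   1.53  0.5   0.99  0.73] [ 1.15621381 -0.51883694 -0.04482926] [1.22869704 4.32659496 4.61537392] [0.55683863 0.38104344 0.12237576] [-1.10387671e-01  9.93887589e-01  8.94684401e-04  1.10589384e-03]
```

move_arm(
  commands=[
    [-1,[0,0,-0.8],-0.12],
    [-1,[0,0,-0.5],-0.1],
    [-1,[0,0,0],0],
  ],
)

```text
t: 9.25
ee_pos: [0.5562, 0.3809, 0.1226]
tcp_rot: [-0.218, 0.976, 0.001, 0.0]
ft_force: [3.2, 6.7, -6.1]
width: 0.012
gripper_force: 59.7
```

```bash
python3 -c "
from station import *
s=observe();print(s['t'],s['joints'].round(2),s['moment'],s['ft_force'],s['ee_pos'],s['tcp_rot'])"
```

```text
9.25 [-0.29  0.8  -0.65  1.52  0.54  1.01  0.92] [ 1.66366562 -0.60287409 -0.60054382] [ 3.21304096  6.69275264 -6.1101032 ] [0.55622414 0.38093002 0.12264354] [-2.18317107e-01  9.75877509e-01  7.83986542e-04  3.37622387e-04]
```

move_arm(
  commands=[
    [-1,[0,0,0],-0.1],
    [-1,[0,0,0],0],
  ],
)

```text
t: 9.5
ee_pos: [0.5563, 0.3808, 0.1227]
tcp_rot: [-0.266, 0.964, 0.001, 0.0]
ft_force: [1.7, 5.8, -5.6]
width: 0.0117
gripper_force: 77.4
```

Run:
```python
from h import *
s=observe();print(s['t'],s['moment'],s['ft_force'],s['ee_pos'],s['tcp_rot'])
cv2.imwrite("pics/s3.png",cv2.resize(capture("side")[200:350,200:400,::-1],(800,600),interpolation=2))
```

```text
9.5 [ 1.47868489 -0.36492746 -1.71055725] [ 1.68355212  5.75673582 -5.55692656] [0.55627454 0.38080083 0.12272474] [-2.66186689e-01  9.63921165e-01  7.40671674e-04  2.91402128e-04]
```

View pics/s3.png

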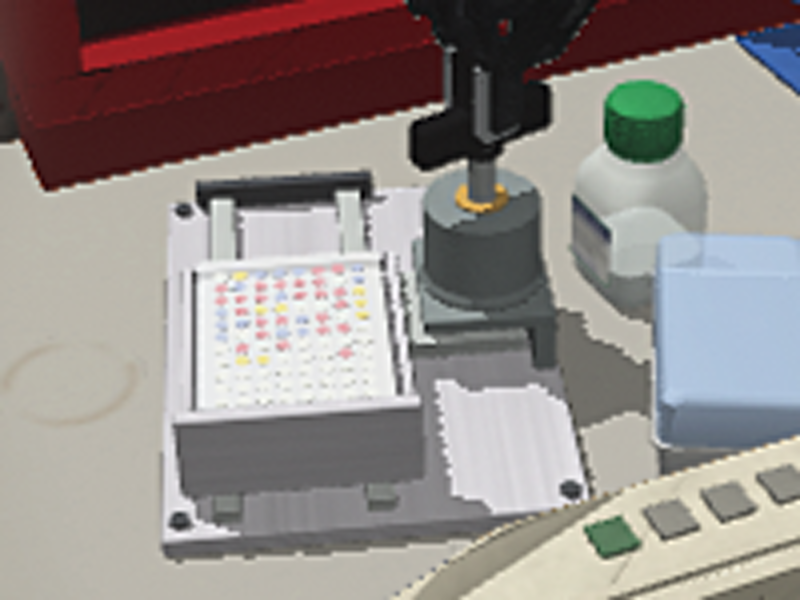

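The screw stands high out of the boss and the turning stop is met (Mz −1.7 N·m). I'll release it and rise.

move_arm(
  commands=[
    [0.1,[0,0,0],0],
    [0.1,[0,0,0],0],
    [0.1,[0,0,0],0],
    [0.1,[0,0,-15],0],
    [0.1,[0,0,-35],0],
  ],
)

```text
t: 10.18
ee_pos: [0.5555, 0.3799, 0.1729]
tcp_rot: [-0.269, 0.963, -0.0, -0.001]
ft_force: [-0.3, -0.0, -0.1]
width: 0.0469
gripper_force: 0.0
```

move_arm(
  commands=[
    [0.1,[0,0,-30],0.15],
    [-1,[0,0,-10],0.15],
    [-1,[0,0,0],0.17],
    [-1,[0,0,0],0.17],
    [-1,[0,0,0],0],
  ],
)

```text
t: 10.8
ee_pos: [0.5559, 0.3806, 0.2138]
tcp_rot: [0.047, 0.999, 0.0, 0.0]
ft_force: [0.5, 0.0, -0.2]
width: -0.0003
gripper_force: 0.0
```

Run:
```python
from h import *
s=observe();print(s['t'],s['joints'].round(2),s['ft_force'],s['ee_pos'],s['tcp_rot'],s["width"])
a=capture("side")[200:350,220:380,::-1];b=capture("scene")[170:350,230:420,::-1]
cv2.imwrite("pics/s4.png",np.hstack([cv2.resize(a,(400,375),interpolation=2),cv2.resize(b,(396,375),interpolation=2)]))
```

```text
10.8 [-0.34  0.67 -0.57  1.46  0.38  1.13  0.5 ] [ 0.45516672  0.01969375 -0.21571905] [0.55590802 0.38057022 0.21376398] [4.74566383e-02 9.98873158e-01 2.15545844e-04 4.85954451e-04] -0.00026562709521454664
```

View pics/s4.png

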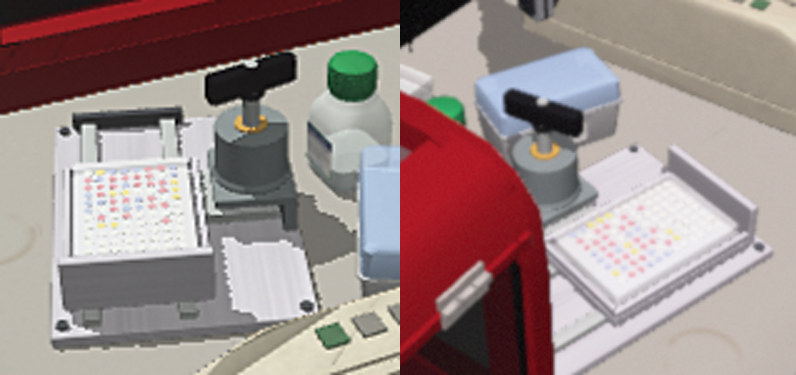

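The screw stays parked with the gripper gone, and the plate is flat. I'll check the handle height by triangulation and move behind the flange.

Run:
```python
from h import *
print(tri(("side",(320,224.8)),("scene",(298.1,218.5))))
```

```text
[0.55569341 0.38203542 0.1339271 ]
```

move_arm(
  commands=[
    [-1,[0,0,0],-0.08],
    [-1,[30,-45,0],0],
    [-1,[34,-50,0],0],
    [-1,[34,-50,0],0],
    [-1,[0,0,0],0],
  ],
)

```text
t: 11.52
ee_pos: [0.4542, 0.2332, 0.2129]
tcp_rot: [0.007, 1.0, -0.001, -0.0]
ft_force: [0.5, 0.7, -0.3]
width: 0.0001
gripper_force: 0.0
```

move_arm(
  commands=[
    [-1,[-4,0,40],0],
    [-1,[0,0,40],0],
    [-1,[0,0,40],0],
    [-1,[0,0,30],0],
    [-1,[0,0,0],0],
  ],
)

```text
t: 12.15
ee_pos: [0.4589, 0.2371, 0.0613]
tcp_rot: [0.006, 1.0, -0.0, -0.001]
ft_force: [-0.3, 0.3, -0.3]
width: -0.0
gripper_force: 0.0
```

Run:
```python
from h import *
s=observe();print(s['t'],s['joints'].round(2),s['ft_force'],s['ee_pos'],s['tcp_rot'])
a=capture("side")[180:380,200:400,::-1];b=capture("scene")[190:340,270:420,::-1]
cv2.imwrite("pics/s5.png",np.hstack([cv2.resize(a,(400,400),interpolation=2),cv2.resize(b,(400,400),interpolation=2)]))
```

```text
12.15 [-0.21  0.66 -0.52  1.99  0.53  0.64  0.48] [-0.28440809  0.27707745 -0.25768761] [0.45890519 0.23712269 0.06125104] [ 6.41310425e-03  9.99978378e-01 -4.35123235e-04 -1.38807212e-03]
```

View pics/s5.png

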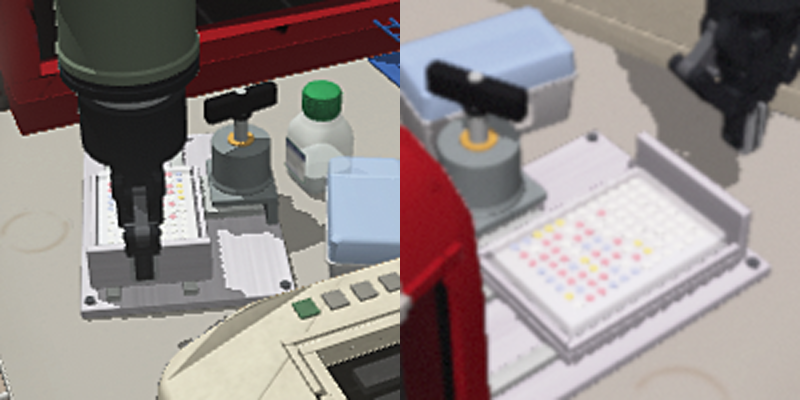

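The gripper is behind the flange and clear of the instrument and handle. I'll go down the last part and push.

move_arm(
  commands=[
    [-1,[0,0,17],0],
    [-1,[0,8,0],0],
    [-1,[0,5,0],0],
    [-1,[0,5,0],0],
    [-1,[0,3,0],0],
  ],
)

```text
t: 12.88
ee_pos: [0.4601, 0.2583, 0.0458]
tcp_rot: [0.008, 1.0, 0.0, 0.0]
ft_force: [0.1, 0.1, -0.0]
width: -0.0002
gripper_force: 0.0
```

move_arm(
  commands=[
    [-1,[0,4,0],0],
    [-1,[0,4,0],0],
    [-1,[0,4,0],0],
    [-1,[0,4,0],0],
    [-1,[0,4,0],0],
  ],
)

```text
t: 13.5
ee_pos: [0.4604, 0.278, 0.0456]
tcp_rot: [0.008, 1.0, -0.0, 0.0]
ft_force: [2.1, -2.2, 1.4]
width: -0.0
gripper_force: 1.1
```

move_arm(
  commands=[
    [-1,[0,4,0],0],
    [-1,[0,4,0],0],
    [-1,[0,4,0],0],
    [-1,[0,4,0],0],
    [-1,[0,4,0],0],
  ],
)

```text
t: 14.12
ee_pos: [0.4606, 0.298, 0.0456]
tcp_rot: [0.008, 1.0, -0.0, -0.0]
ft_force: [1.9, -3.3, 1.2]
width: -0.0
gripper_force: 1.1
```

move_arm(
  commands=[
    [-1,[0,4,0],0],
    [-1,[0,4,0],0],
    [-1,[0,4,0],0],
    [-1,[0,4,0],0],
    [-1,[0,4,0],0],
  ],
)

```text
t: 14.75
ee_pos: [0.4609, 0.318, 0.0456]
tcp_rot: [0.008, 1.0, 0.0, -0.0]
ft_force: [2.1, -2.8, 0.9]
width: -0.0001
gripper_force: 1.1
```

move_arm(
  commands=[
    [-1,[0,3,0],0],
    [-1,[0,3,0],0],
    [-1,[0,3,0],0],
  ],
)

```text
t: 15.12
ee_pos: [0.4611, 0.3269, 0.0456]
tcp_rot: [0.008, 1.0, -0.0, -0.0]
ft_force: [1.4, -2.9, 0.2]
width: -0.0001
gripper_force: 1.1
```

move_arm(
  commands=[
    [-1,[0,2,0],0],
    [-1,[0,2,0],0],
  ],
)

```text
t: 15.38
ee_pos: [0.4611, 0.3306, 0.0456]
tcp_rot: [0.008, 1.0, -0.0, -0.0]
ft_force: [1.9, -10.2, 1.8]
width: 0.0002
gripper_force: 5.3
```

move_arm(
  commands=[
    [-1,[0,1,0],0],
    [-1,[0,0,0],0],
  ],
)

```text
t: 15.62
ee_pos: [0.4611, 0.3305, 0.0455]
tcp_rot: [0.008, 1.0, -0.001, -0.0]
ft_force: [-0.4, -8.1, 4.9]
width: 0.0001
gripper_force: 4.5
```

move_arm(
  commands=[
    [-1,[0,-4,0],0],
    [-1,[0,-20,0],0],
    [-1,[0,-20,0],0],
    [-1,[0,0,-50],0],
    [-1,[0,0,-60],0],
  ],
)

```text
t: 16.25
ee_pos: [0.46, 0.2858, 0.1562]
tcp_rot: [0.008, 1.0, -0.001, -0.001]
ft_force: [0.7, 0.2, 0.4]
width: -0.0001
gripper_force: 0.0
```

move_arm(
  commands=[
    [-1,[0,-30,-60],0],
    [-1,[0,-60,0],0],
    [-1,[0,-60,0],0],
    [-1,[0,0,0],0],
  ],
)

```text
t: 16.75
ee_pos: [0.458, 0.1338, 0.2114]
tcp_rot: [0.012, 1.0, -0.001, 0.0]
ft_force: [-0.7, 1.2, -1.4]
width: -0.0002
gripper_force: 0.0
```

Run:
```python
from h import *
s=observe();print(s['t'],s['ft_force'],s['ee_pos'])
a=capture("side")[190:350,200:400,::-1];b=capture("scene")[170:350,230:420,::-1]
cv2.imwrite("pics/s6.png",np.hstack([cv2.resize(a,(400,320),interpolation=2),cv2.resize(b,(338,320),interpolation=2)]))
```

```text
16.75 [-0.67837867  1.16393058 -1.42885011] [0.4580156  0.13378154 0.21135668]
```

View pics/s6.png

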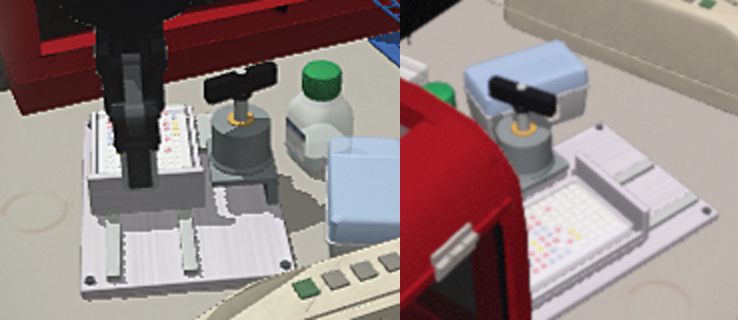

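Run:
```python
from h import *
for q in((245,280),(301.5,278.5)):print(plane("side",q,.06))
```

```text
[0.41885652 0.34121916 0.06      ]
[0.51574712 0.33098337 0.06      ]
```

The flange has travelled about 69 mm and stalled against the stop. The screw is parked, the plate is flat, and the bottle and tip box are where they were.

```bash
python3 -c "
from station import *
print(finish_job())"
```

```text
the job is handed in; nothing more can be done
None
```

The job is handed in: the screw is parked at its top stop, the carriage is at the far end stop (about 69 mm measured), the plate is flat in its nest, and the bottle and tip box look untouched, after about 17 s of robot time.

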